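# Belt tensioner test and tag

### The job

Test the banding-wheel belt tensioner in its stand: press the roller straight down with the closed fingertips, keeping a steady downward push of 18 N (within 1.5 N, never above 23 N) for at least a second, then let the sprung arm back up gently without letting it snap. Read the field of the scale in which the red drag hand has been left, without touching that hand, and lay the tile of the same colour (green or purple) flat on the middle of the cork pad. Leave the other tile off the pad and do not disturb the pottery.

Things in the scene. Friction and masses are not known exactly. Their poses are not given: they have to be found in the camera images.
- tester: Fixed grey test stand, foot 100 x 250 x 12 mm. Origin: underside of the foot, below the pivot. Its face looks to -x; y runs along the sprung arm towards the roller. The pivot axis is horizontal along x, 120 mm above the table.
- scale (a point): Line between the two fields on the upright scale plate of the stand (72 mm wide, its top 182 mm above the table), 102 mm from the pivot on the -y side. The curved green field (deflection 0 to 0.30 rad) lies below it, the curved purple field (0.30 to 0.70 rad) above it; black graduations every 0.05 rad.
- roller_center (a point): Centre of the roller on the free end of the blue sprung arm, 110 mm from the pivot. The black rubber-tyred roller, 56 mm in diameter and 36 mm wide, spins freely about the stand's x axis; press its top, 28 mm above this point. The centre starts 147 mm above the table and sinks in an arc to 72 mm at most.
- tension_arm (a joint): Deflection of the sprung arm, rad: 0 at its upper rest (tilted 0.25 rad up towards the roller), growing as the roller is pressed down, 0.70 at the end stop. The push needed rises by about 0.26 N per mm of roller travel, from a first 1.5 to 16 N that differs from unit to unit and cannot be seen. Let go at once, it snaps up.
- drag_hand (a joint): Red drag hand (needle 117 mm long, same pivot) before the scale, rad, same zero and sense as tension_arm. The arm pushes it along and friction leaves it at the greatest deflection reached. Below 0.30 it stands in the green field, above in the purple; within 0.04 rad of that line either tile counts as right.
- drag_tip (a point): Tip of the red drag hand; rises as the arm is pressed.
- tag_pad: Fixed cork pad, 90 x 90 mm, 4 mm thick, on the table. Origin: centre of its underside.
- green_tile: Loose white test tile with a green glazed top, 58 x 58 x 8 mm, lying flat on the table. Origin: centre of its underside; x and y axes along its edges.
- purple_tile: Loose white test tile with a purple glazed top, 58 x 58 x 8 mm, lying flat on the table. Origin: centre of its underside; x and y axes along its edges.
- jar: Bystander: white unglazed lidded jar, 57 mm wide, 70 mm tall. Origin: centre of its underside.
- cat: Bystander: white unglazed cat figure, 42 mm wide, 73 mm tall. Origin: centre of its underside.
- rabbit: Bystander: white unglazed rabbit figure, 38 mm wide, 79 mm tall. Origin: centre of its underside.
Mind the look-alikes: they are no part of the job. There is more than one size of the tag_pad; the job needs the largest.

How it is judged:
On the way, in this order (a step that is already met when the one before it is completed fails the run):
1. the fingers press the roller down with 16.5 to 19.5 N (the squeeze of the contact, without sideways friction), steadily for 0.8 s (contact force between the fingers and tension_arm between 16.5 and 19.5 N and velocity of joint tension_arm below 0.3 rad/s), for 0.8 s.
2. the arm is back at its upper rest (deflection under 0.015 rad) and released (value of joint tension_arm below 0.015 rad and contact force between the fingers and tension_arm below 0.1 N), for 0.2 s.
3. the tile of the colour that the drag hand shows lies on the cork pad (((value of joint drag_hand below 0.34 rad and (horizontal distance between green_tile and tag_pad below 0.022 m and height (world z) of green_tile between 0.001 and 0.008 m and angle between green_tile's own z axis and vertical below 0.1 rad and linear speed of green_tile below 0.02 m/s and horizontal distance between purple_tile and tag_pad above 0.08 m)) or (value of joint drag_hand above 0.26 rad and (horizontal distance between purple_tile and tag_pad below 0.022 m and height (world z) of purple_tile between 0.001 and 0.008 m and angle between purple_tile's own z axis and vertical below 0.1 rad and linear speed of purple_tile below 0.02 m/s and horizontal distance between green_tile and tag_pad above 0.08 m)))), for 0.2 s.
At the end, for the whole second after the job is handed in: Arm at rest (under 0.015 rad); the tile matching the drag hand's field (change at 0.30 rad; from 0.26 to 0.34 either counts) lies flat and still on the cork pad, centre within 22 mm of the pad's; the other tile over 80 mm from the pad's centre (((value of joint drag_hand below 0.34 rad and (horizontal distance between green_tile and tag_pad below 0.022 m and height (world z) of green_tile between 0.001 and 0.008 m and angle between green_tile's own z axis and vertical below 0.1 rad and linear speed of green_tile below 0.02 m/s and horizontal distance between purple_tile and tag_pad above 0.08 m)) or (value of joint drag_hand above 0.26 rad and (horizontal distance between purple_tile and tag_pad below 0.022 m and height (world z) of purple_tile between 0.001 and 0.008 m and angle between purple_tile's own z axis and vertical below 0.1 rad and linear speed of purple_tile below 0.02 m/s and horizontal distance between green_tile and tag_pad above 0.08 m))) and value of joint tension_arm below 0.015 rad); the robot touches nothing.
It fails at once if the fingers press the tensioner with more than 23 N (contact force between the fingers and tension_arm above 23 N).
It fails at once if the arm snaps back (faster than 1.2 rad/s upwards) (velocity of joint tension_arm below -1.2 rad/s).
It fails at once if the robot touches the drag hand (contact force between any of the fingers, the arm and drag_hand above 0.3 N).
It fails at once if a piece of pottery is moved by more than 20 mm (distance of any of jar, cat, rabbit from where it was at the start of the episode above 0.02 m).
It also fails if it takes over 64 s, if anything falls off the work surface, if the arm or the gripper's body presses on something with over 40 N, if the wrist force passes 120 N, or if a joint passes its speed limit or range.

### The arm

A 6-joint arm with a two-finger parallel gripper is mounted at the origin on a cart in front of the work surface, level with it; the furniture and walls round the work are solid. World frame = base frame: x ahead of the robot, y to its left, z up, the work surface at z = 0. Lengths are in m, angles in rad, forces in N, time in s.
With the tool pointing down it reaches from about 0.275 to 0.825 m from the base axis. Payload 4.9 kg.
Tool frame: the origin (TCP) lies on the centre line of the jaws, within the pads' length; the fingertips stand 14 mm ahead of it and the grasp point (between the pads) lies 5 mm behind it; z points along the fingers, y is the line along which they close (so a half turn about z gives the same grasp; the last joint's range is limited). The gripper opens to 85 mm and grips with 20 to 120 N. Pads are 22 mm wide; open, the fingers measure 114 mm over their backs; the gripper's body (76 mm by 85 mm) begins 54 mm behind the grasp point. The pads swing forward as they close: fully open they stand 13 mm farther back than shut.
Start: joints at [-1.32, 0.326, -0.193, 1.052, 0, 1.437], TCP at [0.206, -0.51, 0.245] pointing down, gripper open.
Joint ranges: [-2.65, 2.65], [-0.97, 1.79], [-1.3, 1.35], [-1.93, 2.1], [-1.47, 1.37], [-3.14, 3.14]. Speed limits (rad/s): [2.57, 2.57, 3.14, 3.14, 3.14, 3.14].

### API

Orientations are given as a unit quaternion [w, x, y, z].
In Python, from bench import env gives the robot as it stands.
- The arm moves only by the tool arm_command, never from a script. Its argument "rows" is a list of rows, each an object with "hand": the finger opening in mm, from 0 to 85.4; "linear": the shift along the tool's x, y, z in parts of the range, where 1.0 means 800 mm, a list of three; "yaw": the turn about the tool's z in a scale on which 1.0 is 360 degrees. In form: [{"hand": hand, "linear": [dx, dy, dz], "yaw": yaw}, ...]. A call has 1 to 12 rows; each row is the pose to reach, as a shift and turn from the pose commanded when the call began, along the tool's axes at that moment; what a row does not reach only later rows make up. A row lasts 1/10 s, in which the tool goes at most 50 mm and 8.59 degrees, less where a joint would pass 70% of its speed; a pose out of reach is approached as far as the arm can. No shift or turn number may pass 1 either way. A call with a gripper value outside its range is refused whole. The fingers move at their own pace and stop on an object; "force" is the grip in N (left out, the last holds). Time passes only in rows, so rows that repeat a pose let the fingers close. It gives the time, the measured TCP pose, the force, the opening and the grip force at its end, in the units of the state.
- env.get_state(): the state, without advancing time (a new reading comes with each control period).
- env.capture(name): name is "side" or "top"; returns a dict with "img" (384x512x3 uint8, red, green, blue), "intrinsics" (3x3 intrinsics, pixels), "R" (3x3) and "t" (3): a world point X has camera coordinates R X + t. Camera axes: x right, y down, z forward; pixel columns grow to the right and rows downward; lengths in m; the calibration is good to about 2 mm. A picture is of the moment at which its call begins. There is no depth.
- env.close_job(): hands the job in; it is judged then, once.
The state is a dict: "time": time; "qpos": joint angles; "joint_velocities": joint speeds; "tau": joint torques, N m; "tcp_pos": TCP position; "ee_rot": TCP orientation; "wrist_force": force on the tool from outside, world axes, zero at the start; "ft_torque": the same for the moment, N m; "width": opening from 0.0 (shut) to 1.0 (fully open); "finger_force": force on a finger pad.
Only numpy, scipy, OpenCV 4.12 (cv2) and the standard library are available. Lean on these libraries where they do the work, as an engineer would, in place of code of your own. Each camera call takes 0.05 s, during which the arm holds its last target. There are 200 camera calls.

## Working session

There is one attempt and no reset: what is moved stays moved. The work goes in short steps, Python scripts to look and compute and a tool call to move; the robot and the scene stay as the last step left them, time stands still between calls to the robot, and variables do not carry over. Pictures are saved under pics/ and viewed, at most 10 in all, crops included, and the job is handed in when it is done.

Besides the shell and the picture viewer there is one more tool, called after "Emit:" as name(argument=value, ...), one argument or row to a line, values as JSON. arm_command: Moves the arm, as the interface text tells. Its arguments: {"type":"object","properties":{"rows":{"type":"array","items":{"type":"object","properties":{"hand":{"type":"number"},"linear":{"type":"array","items":{"type":"number"}},"yaw":{"type":"number"}}}},"force":{"type":"number"}},"required":["rows"]}

```bash
mkdir -p pics
cat > h.py <<'E'
import numpy as np, cv2
from bench import env
def cap(n,f=None):
    c=env.capture(n)
    if f: cv2.imwrite('pics/'+f,cv2.cvtColor(c['img'],cv2.COLOR_RGB2BGR))
    return c
def ray(c,u,v):
    K=np.array(c['intrinsics']);R=np.array(c['R']);t=np.array(c['t'])
    return -R.T@t, R.T@np.linalg.solve(K,[u,v,1.])
def onz(c,u,v,z):
    o,d=ray(c,u,v); return o+d*(z-o[2])/d[2]
def proj(c,X):
    p=np.array(c['intrinsics'])@(np.array(c['R'])@np.array(X)+np.array(c['t'])); return p[:2]/p[2]
E
python3 - <<'E'
from h import *
print(env.get_state())
a=cap('top','top.png');b=cap('side','side.png')
for c in(a,b): print(ray(c,256,192))
E
```

```text
{'time': 0.0, 'qpos': array([-1.32017873e+00,  3.26915182e-01, -1.93645596e-01,  1.05201511e+00,
       -1.93020333e-05,  1.43662561e+00]), 'joint_velocities': array([-0.00095259, -0.00116768,  0.00168836,  0.00158869,  0.00259685,
       -0.00235943]), 'tau': array([-1.16263654e-03, -4.43399584e+01,  2.62441832e+01,  1.55822304e-02,
       -2.42272881e-04,  3.97302500e-06]), 'tcp_pos': array([ 0.20632075, -0.50919187,  0.24449404]), 'ee_rot': array([-8.87710708e-04,  9.81548872e-01,  1.91209360e-01, -6.14114497e-05]), 'wrist_force': array([-0.0519258 , -0.5970137 ,  0.34886512]), 'ft_torque': array([ 0.01031362,  0.01576105, -0.01906829]), 'finger_force': 0.0, 'width': 1.0000817386492813}
(array([0.51779192, 0.04915774, 1.46345844]), array([ 0.05272368, -0.02277087, -0.99839656]))
(array([ 0.67040361, -0.90330033,  0.80125441]), array([-0.08655412,  0.80327448, -0.58932877]))
```

View pics/top.png

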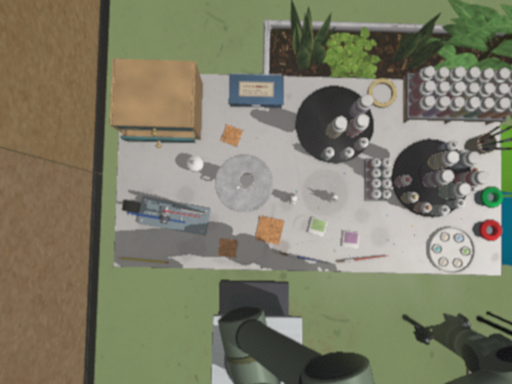

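View pics/side.png

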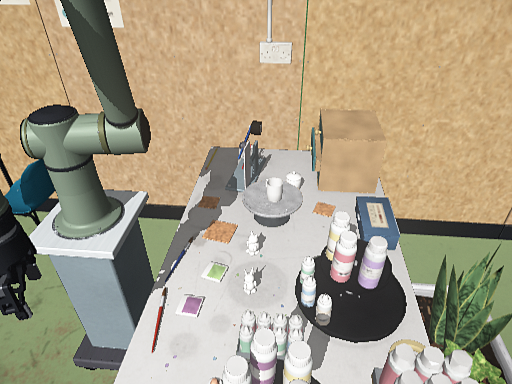

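The top view shows three cork pads, at (269,229), (228,247) and (232,134). The one at (269,229) looks largest. The green tile is at (317,226), the purple one at (350,238). The stand spans (125–208, 200–232), with its roller at (131,207). Next I'll measure these and check them in a close crop.

Run:
```python
from h import *
a=cap('top');b=cap('side')
img=a['img'];hsv=cv2.cvtColor(img,cv2.COLOR_RGB2HSV)
def blobs(c,lo,hi,z,name,roi,amin=30):
    x0,y0,x1,y1=roi
    hs=cv2.cvtColor(c['img'],cv2.COLOR_RGB2HSV)
    m=cv2.inRange(hs,lo,hi);k=np.zeros_like(m);k[y0:y1,x0:x1]=m[y0:y1,x0:x1]
    for ct in cv2.findContours(k,cv2.RETR_EXTERNAL,cv2.CHAIN_APPROX_NONE)[0]:
        if cv2.contourArea(ct)<amin: continue
        P=np.array([onz(c,u,v,z)[:2] for u,v in ct[:,0,:]],np.float32)
        (cx,cy),(w,h),an=cv2.minAreaRect(P)
        print(name,np.round(ct[:,0].mean(0)),'ctr %.4f %.4f size %.3f %.3f ang %.1f'%(cx,cy,w,h,an))
print(hsv[229,265],hsv[226,317],hsv[238,350],hsv[208,130],hsv[207,150])
blobs(a,(5,90,100),(20,255,255),.004,'cork',(200,110,300,262))
blobs(a,(30,50,80),(60,255,255),.008,'green',(300,210,370,255))
blobs(a,(130,40,80),(165,255,255),.008,'purple',(300,210,370,255))
blobs(b,(5,90,100),(20,255,255),.004,'corkS',(190,190,345,250))
blobs(b,(30,50,80),(60,255,255),.008,'greenS',(170,250,240,330))
blobs(b,(130,40,80),(165,255,255),.008,'purpleS',(170,250,240,330))
def crop(c,x0,y0,x1,y1,s): return cv2.resize(c['img'][y0:y1,x0:x1],None,fx=s,fy=s,interpolation=cv2.INTER_CUBIC)
A=crop(a,110,180,240,260,4.5);B=crop(b,200,105,300,205,3)
C=np.zeros((600,800,3),np.uint8)
A=crop(a,110,185,305,260,4);B=crop(b,195,110,315,205,3)
C[:300,:780]=A;C[305:590,:360]=B
D=crop(b,232,115,268,195,3.5);C[305:585,400:526]=D
cv2.imwrite('pics/c1.png',C[...,::-1])
```

```text
[ 14 128 195] [ 42  73 168] [159  51 165] [30  5 53] [ 96  26 139]
cork [227. 248.] ctr 0.3934 0.1139 size 0.059 0.059 ang 86.1
cork [269. 229.] ctr 0.4605 -0.0342 size 0.087 0.086 ang 79.2
cork [231. 135.] ctr 0.7998 0.1109 size 0.062 0.060 ang 69.5
green [318. 225.] ctr 0.4822 -0.2094 size 0.045 0.036 ang 74.9
purple [351. 237.] ctr 0.4392 -0.3275 size 0.032 0.040 ang 0.7
corkS [220. 231.] ctr 0.4584 -0.0380 size 0.090 0.089 ang 79.7
corkS [324. 209.] ctr 0.7975 0.1050 size 0.062 0.062 ang 71.9
corkS [209. 202.] ctr 0.3922 0.1104 size 0.065 0.062 ang 85.5
greenS [216. 271.] ctr 0.4801 -0.2122 size 0.046 0.039 ang 74.6
purpleS [192. 305.] ctr 0.4383 -0.3302 size 0.047 0.039 ang 84.5
```

View pics/c1.png

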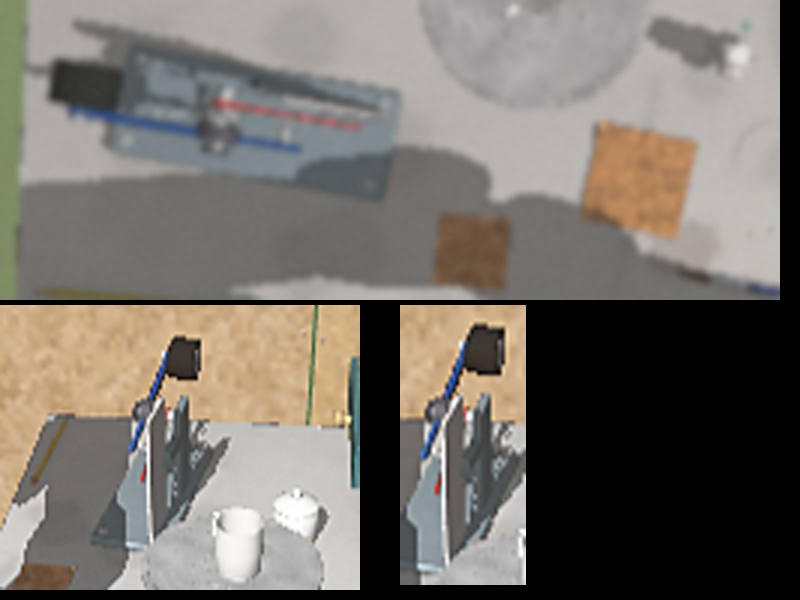

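The crop confirms the (269,229) pad is the largest, about 90 mm; the other two are about 60 mm. The black roller is around (131,206) in the top view, the red needle runs from (163,210) to (201,217), and in the side view the roller is at about (256,128).

Run:
```python
from h import *
a=cap('top');b=cap('side')
def mask(c,roi,f):
    x0,y0,x1,y1=roi;hs=cv2.cvtColor(c['img'],cv2.COLOR_RGB2HSV).astype(int)
    v,u=np.nonzero(f(hs[y0:y1,x0:x1]));return u+x0,v+y0
dark=lambda h:(h[...,2]<75)
for c,roi in((a,(118,195,146,214)),(b,(247,115,268,140))):
    u,v=mask(c,roi,dark);print('roller px',u.min(),u.max(),v.min(),v.max(),len(u))
    r=cv2.minAreaRect(np.c_[u,v].astype(np.float32));print(r,onz(c,*r[0],.147),onz(c,*r[0],.155))
red=lambda h:((h[...,0]<6)|(h[...,0]>172))&(h[...,1]>110)&(h[...,2]>90)
for c,roi in((a,(155,200,206,225)),(b,(235,140,262,185))):
    u,v=mask(c,roi,red);print('red',len(u),sorted(zip(u,v))[:4],sorted(zip(u,v))[-4:])
blue=lambda h:(h[...,0]>105)&(h[...,0]<125)&(h[...,1]>150)
u,v=mask(a,(118,195,200,230),blue);print('blue',u.min(),v[u.argmin()],u.max(),v[u.argmax()])
for n,p in dict(cat=(293,199),rab=(333,197),wheelEdge=(262,205)).items(): print(n,onz(a,*p,.05))
# stand edge, foot corners in top (crop coords/4)
for p in((400,92),(382,198),(128,45),(105,152)): print('foot',onz(a,110+p[0]/4,185+p[1]/4,.012))
```

```text
roller px 123 140 201 212 175
((131.27027893066406, 205.87838745117188), (17.59069061279297, 10.192737579345703), 9.462322235107422) [0.53263061 0.42177748 0.147     ] [0.53254044 0.4195131  0.155     ]
roller px 247 261 121 139 142
((255.05662536621094, 130.80189514160156), (11.538286209106445, 20.192001342773438), 15.945395469665527) [0.52917339 0.39384217 0.147     ] [0.53090031 0.37798115 0.155     ]
red 1 [(np.int64(165), np.int64(211))] [(np.int64(165), np.int64(211))]
red 7 [(np.int64(242), np.int64(166)), (np.int64(242), np.int64(167)), (np.int64(242), np.int64(168)), (np.int64(243), np.int64(164))] [(np.int64(243), np.int64(164)), (np.int64(243), np.int64(165)), (np.int64(250), np.int64(145)), (np.int64(250), np.int64(146))]Traceback (most recent call last):
  File "<stdin>", line 14, in <module>
    return umr_minimum(a, axis, None, out, keepdims, initial, where)
ValueError: zero-size array to reduction operation minimum which has no identity
```

```bash
cat >> h.py <<'E'
from scipy.spatial.transform import Rotation as Ro
def go(x,y,z,ang):
    "tool shift mm / yaw deg to reach world TCP x,y,z with tool-x at world angle ang"
    s=env.get_state();q=s['ee_rot'];R=Ro.from_quat([q[1],q[2],q[3],q[0]]).as_matrix()
    d=R.T@(np.array([x,y,z])-s['tcp_pos'])*1000
    cur=np.degrees(np.arctan2(R[1,0],R[0,0]));yw=-((ang-cur+180)%360-180)
    print('lin',d.round(1),'yaw',round(yw,1),'curang',round(cur,1),'tcp',s['tcp_pos'].round(4),'F',s['wrist_force'].round(2),'q',s['qpos'].round(2),'t',round(s['time'],2))
E
python3 - <<'E'
from h import *
b=cap('side')
print(proj(b,(.5325,.4218,.147)))
go(.5325,.4218,.245,80.5)
E
```

```text
[256.61338232 127.66069201]
lin [ 6.518e+02 -7.410e+02  5.000e-01] yaw -58.5 curang 22.0 tcp [ 0.2064 -0.5096  0.2451] F [ 0.26 -0.12  0.84] q [-1.32  0.33 -0.19  1.05  0.    1.44] t 0.35
```

Projecting the roller position into the side view gives (256.6,127.7), which matches what I see there. I'll close the fingers and move above the roller.

Units first: shifts go in shares of 800 mm and turns go in shares of 360 degrees. So -370 mm is -0.4625, 326 mm is 0.4075, -30 degrees is -0.0833.

Emit:
arm_command(
  rows=[
    {"hand": 0,"linear": [0.4075,-0.4625,0],"yaw": -0.0833},
    {"hand": 0,"linear": [0.4075,-0.4625,0],"yaw": -0.0833},
    {"hand": 0,"linear": [0.4075,-0.4625,0],"yaw": -0.0833},
    {"hand": 0,"linear": [0.4075,-0.4625,0],"yaw": -0.0833},
    {"hand": 0,"linear": [0.4075,-0.4625,0],"yaw": -0.0833},
    {"hand": 0,"linear": [0.4075,-0.4625,0],"yaw": -0.0833},
    {"hand": 0,"linear": [0.4075,-0.4625,0],"yaw": -0.0833},
    {"hand": 0,"linear": [0.4075,-0.4625,0],"yaw": -0.0833},
    {"hand": 0,"linear": [0.4075,-0.4625,0],"yaw": -0.0833},
    {"hand": 0,"linear": [0.4075,-0.4625,0],"yaw": -0.0833},
    {"hand": 0,"linear": [0.4075,-0.4625,0],"yaw": -0.0833},
    {"hand": 0,"linear": [0.4075,-0.4625,0],"yaw": -0.0833},
  ],
)

```text
time: 1.55
tcp_pos: [0.3699, -0.0435, 0.2454]
ee_rot: [0.0, 0.898, 0.44, -0.0]
wrist_force: [-0.3, -1.1, -0.3]
width: -0.0
finger_force: 0.0
```

```bash
python3 -c "
from h import *
go(.5325,.4218,.245,80.5)"
```

```text
lin [ 4.675e+02 -1.562e+02  2.000e-01] yaw -28.2 curang 52.3 tcp [ 0.3699 -0.0435  0.2454] F [-0.32 -1.1  -0.31] q [-0.32 -0.01 -0.6   0.98 -0.    1.91] t 1.55
```

In the tool's units: 467.5 mm is 0.5844, -156 mm is -0.195, -28 degrees is -0.0778.

Emit:
arm_command(
  rows=[
    {"hand": 0,"linear": [0.5844,-0.195,0],"yaw": -0.0778},
    {"hand": 0,"linear": [0.5844,-0.195,0],"yaw": -0.0778},
    {"hand": 0,"linear": [0.5844,-0.195,0],"yaw": -0.0778},
    {"hand": 0,"linear": [0.5844,-0.195,0],"yaw": -0.0778},
    {"hand": 0,"linear": [0.5844,-0.195,0],"yaw": -0.0778},
    {"hand": 0,"linear": [0.5844,-0.195,0],"yaw": -0.0778},
    {"hand": 0,"linear": [0.5844,-0.195,0],"yaw": -0.0778},
    {"hand": 0,"linear": [0.5844,-0.195,0],"yaw": -0.0778},
    {"hand": 0,"linear": [0.5844,-0.195,0],"yaw": -0.0778},
    {"hand": 0,"linear": [0.5844,-0.195,0],"yaw": -0.0778},
    {"hand": 0,"linear": [0.5844,-0.195,0],"yaw": -0.0778},
    {"hand": 0,"linear": [0.5844,-0.195,0],"yaw": -0.0778},
  ],
)

```text
time: 2.75
tcp_pos: [0.5352, 0.4187, 0.2439]
ee_rot: [0.0, 0.766, 0.642, -0.001]
wrist_force: [0.7, -0.3, -0.6]
width: 0.005
finger_force: 0.0
```

Run:
```python
from h import *
go(.5325,.4218,.197,80.5)
a=cap('top');b=cap('side')
f=lambda c,x0,y0,x1,y1,s:cv2.resize(c['img'][y0:y1,x0:x1],None,fx=s,fy=s,interpolation=cv2.INTER_CUBIC)
A=f(a,100,150,225,240,4);B=f(b,215,60,290,190,4)
C=np.zeros((520,800,3),np.uint8);C[:360,:500]=A;C[:,500:]=B
cv2.imwrite('pics/c2.png',C[...,::-1])
```

```text
lin [ 2.7 -3.2 46.9] yaw -0.5 curang 80.0 tcp [0.5352 0.4187 0.2439] F [ 0.7  -0.3  -0.58] q [ 0.56  0.58  0.2   1.2  -0.    2.3 ] t 2.75
```

View pics/c2.png

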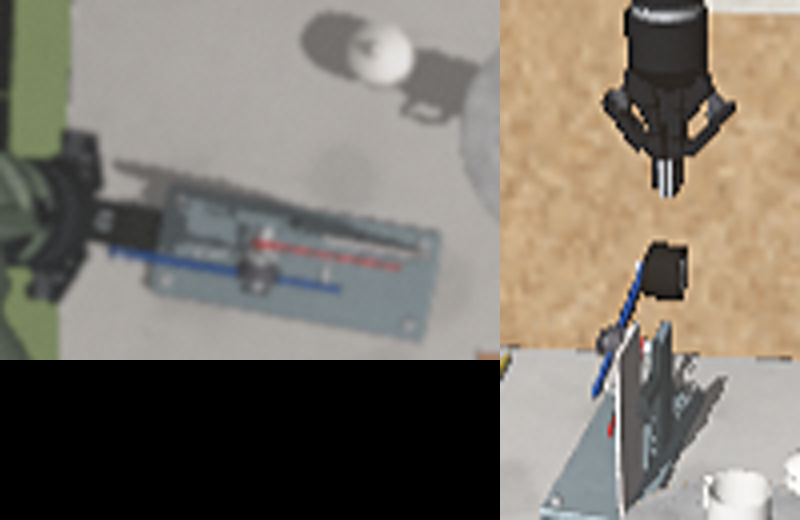

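The fingers are centred over the roller: in the side crop they are at x≈667 and the roller at ≈665. I'll descend to just above it.

In the tool's units: 48 mm is 0.06, 40 mm is 0.05.

Emit:
arm_command(
  rows=[
    {"hand": 0,"linear": [0.0013,-0.0013,0.025],"yaw": 0},
    {"hand": 0,"linear": [0.0013,-0.0013,0.05],"yaw": 0},
    {"hand": 0,"linear": [0.0013,-0.0013,0.06],"yaw": 0},
    {"hand": 0,"linear": [0.0013,-0.0013,0.06],"yaw": 0},
    {"hand": 0,"linear": [0.0013,-0.0013,0.06],"yaw": 0},
    {"hand": 0,"linear": [0.0013,-0.0013,0.06],"yaw": 0},
  ],
)

```text
time: 3.45
tcp_pos: [0.5342, 0.4213, 0.1988]
ee_rot: [0.0, 0.766, 0.643, 0.001]
wrist_force: [-0.0, -0.2, 1.1]
width: -0.002
finger_force: 0.0
```

```bash
python3 -c "
from h import *
go(.5325,.4218,.189,80.5)"
```

```text
lin [ 0.2 -1.7  9.8] yaw -0.5 curang 80.0 tcp [0.5342 0.4213 0.1988] F [-0.04 -0.16  1.13] q [0.56 0.6  0.12 1.09 0.   2.3 ] t 3.45
```

In the tool's units: 8 mm is 0.01, 7 mm is 0.0088.

Emit:
arm_command(
  rows=[
    {"hand": 0,"linear": [0,-0.0019,0.0025],"yaw": 0},
    {"hand": 0,"linear": [0,-0.0019,0.005],"yaw": 0},
    {"hand": 0,"linear": [0,-0.0019,0.0063],"yaw": 0},
    {"hand": 0,"linear": [0,-0.0019,0.0075],"yaw": 0},
    {"hand": 0,"linear": [0,-0.0019,0.0088],"yaw": 0},
    {"hand": 0,"linear": [0,-0.0019,0.01],"yaw": 0},
    {"hand": 0,"linear": [0,-0.0019,0.01],"yaw": 0},
    {"hand": 0,"linear": [0,-0.0019,0.01],"yaw": 0},
  ],
)

```text
time: 4.25
tcp_pos: [0.532, 0.4215, 0.1893]
ee_rot: [0.0, 0.766, 0.643, 0.0]
wrist_force: [0.2, -0.3, 0.6]
width: 0.001
finger_force: 0.2
```

In the tool's units: 1 mm is 0.0013, 0.5 mm is 0.0006.

Emit:
arm_command(
  rows=[
    {"hand": 0,"linear": [0,0,0.0006],"yaw": 0},
    {"hand": 0,"linear": [0,0,0.0013],"yaw": 0},
    {"hand": 0,"linear": [0,0,0.0013],"yaw": 0},
    {"hand": 0,"linear": [0,0,0.0013],"yaw": 0},
  ],
)

```text
time: 4.65
tcp_pos: [0.5322, 0.4219, 0.1891]
ee_rot: [-0.0, 0.766, 0.643, 0.001]
wrist_force: [-1.0, -0.9, 5.5]
width: -0.002
finger_force: 2.8
```

In the tool's units: 1 mm is 0.0013, 0.5 mm is 0.0006.

Emit:
arm_command(
  rows=[
    {"hand": 0,"linear": [0,0,0.0006],"yaw": 0},
    {"hand": 0,"linear": [0,0,0.0013],"yaw": 0},
    {"hand": 0,"linear": [0,0,0.0013],"yaw": 0},
    {"hand": 0,"linear": [0,0,0.0013],"yaw": 0},
  ],
)

```text
time: 5.05
tcp_pos: [0.5323, 0.4223, 0.189]
ee_rot: [-0.0, 0.766, 0.643, 0.001]
wrist_force: [-1.1, -0.2, 9.5]
width: 0.003
finger_force: 4.5
```

Emit:
arm_command(
  rows=[
    {"hand": 0,"linear": [0,0,0.0006],"yaw": 0},
    {"hand": 0,"linear": [0,0,0.0013],"yaw": 0},
    {"hand": 0,"linear": [0,0,0.0013],"yaw": 0},
    {"hand": 0,"linear": [0,0,0.0013],"yaw": 0},
  ],
)

```text
time: 5.45
tcp_pos: [0.5325, 0.4227, 0.1889]
ee_rot: [-0.0, 0.766, 0.643, 0.002]
wrist_force: [-3.1, 0.4, 12.3]
width: -0.002
finger_force: 6.2
```

In the tool's units: 0.8 mm is 0.001, 0.4 mm is 0.0005.

Emit:
arm_command(
  rows=[
    {"hand": 0,"linear": [0,0,0.0005],"yaw": 0},
    {"hand": 0,"linear": [0,0,0.001],"yaw": 0},
    {"hand": 0,"linear": [0,0,0.001],"yaw": 0},
  ],
)

```text
time: 5.75
tcp_pos: [0.5326, 0.4228, 0.1885]
ee_rot: [-0.0, 0.766, 0.643, 0.002]
wrist_force: [-3.1, 0.0, 14.4]
width: 0.0
finger_force: 7.1
```

In the tool's units: 1 mm is 0.0013, 0.5 mm is 0.0006.

Emit:
arm_command(
  rows=[
    {"hand": 0,"linear": [0,0,0.0006],"yaw": 0},
    {"hand": 0,"linear": [0,0,0.0013],"yaw": 0},
    {"hand": 0,"linear": [0,0,0.0013],"yaw": 0},
  ],
)

```text
time: 6.05
tcp_pos: [0.5326, 0.423, 0.1877]
ee_rot: [-0.001, 0.766, 0.643, 0.002]
wrist_force: [-3.7, 0.0, 15.3]
width: 0.001
finger_force: 7.4
```

In the tool's units: 4 mm is 0.005, 3 mm is 0.0038.

Emit:
arm_command(
  rows=[
    {"hand": 0,"linear": [0,0,0.0013],"yaw": 0},
    {"hand": 0,"linear": [0,0,0.0025],"yaw": 0},
    {"hand": 0,"linear": [0,0,0.0038],"yaw": 0},
    {"hand": 0,"linear": [0,0,0.005],"yaw": 0},
    {"hand": 0,"linear": [0,0,0.005],"yaw": 0},
    {"hand": 0,"linear": [0,0,0.005],"yaw": 0},
  ],
)

```text
time: 6.65
tcp_pos: [0.5326, 0.4231, 0.1839]
ee_rot: [-0.001, 0.766, 0.643, 0.003]
wrist_force: [-4.2, 0.2, 15.1]
width: -0.001
finger_force: 7.7
```

Emit:
arm_command(
  rows=[
    {"hand": 0,"linear": [0,0,0.0013],"yaw": 0},
    {"hand": 0,"linear": [0,0,0.0025],"yaw": 0},
    {"hand": 0,"linear": [0,0,0.0038],"yaw": 0},
    {"hand": 0,"linear": [0,0,0.0038],"yaw": 0},
    {"hand": 0,"linear": [0,0,0.0038],"yaw": 0},
  ],
)

```text
time: 7.15
tcp_pos: [0.5327, 0.4232, 0.1811]
ee_rot: [-0.001, 0.766, 0.643, 0.003]
wrist_force: [-4.0, 0.6, 16.0]
width: 0.001
finger_force: 8.0
```

Emit:
arm_command(
  rows=[
    {"hand": 0,"linear": [0,0,0],"yaw": 0},
  ],
)

```text
time: 7.25
tcp_pos: [0.5327, 0.4232, 0.1811]
ee_rot: [-0.001, 0.766, 0.643, 0.003]
wrist_force: [-4.2, -0.1, 15.8]
width: 0.002
finger_force: 8.0
```

Emit:
arm_command(
  rows=[
    {"hand": 0,"linear": [0,0,0],"yaw": 0},
  ],
)

```text
time: 7.35
tcp_pos: [0.5327, 0.4232, 0.1811]
ee_rot: [-0.001, 0.766, 0.643, 0.003]
wrist_force: [-2.7, 0.5, 16.4]
width: 0.004
finger_force: 8.0
```

In the tool's units: 7.5 mm is 0.0094, 6 mm is 0.0075.

Emit:
arm_command(
  rows=[
    {"hand": 0,"linear": [0,0,0.0019],"yaw": 0},
    {"hand": 0,"linear": [0,0,0.0038],"yaw": 0},
    {"hand": 0,"linear": [0,0,0.0056],"yaw": 0},
    {"hand": 0,"linear": [0,0,0.0075],"yaw": 0},
    {"hand": 0,"linear": [0,0,0.0094],"yaw": 0},
    {"hand": 0,"linear": [0,0,0.0094],"yaw": 0},
  ],
)

```text
time: 7.95
tcp_pos: [0.5327, 0.4234, 0.1738]
ee_rot: [-0.001, 0.765, 0.643, 0.003]
wrist_force: [-4.2, 1.7, 18.4]
width: -0.0
finger_force: 8.9
```

Emit:
arm_command(
  rows=[
    {"hand": 0,"linear": [0,0,0],"yaw": 0},
  ],
)

```text
time: 8.05
tcp_pos: [0.5327, 0.4234, 0.174]
ee_rot: [-0.001, 0.766, 0.643, 0.003]
wrist_force: [-4.2, 1.6, 19.1]
width: -0.001
finger_force: 8.8
```

Emit:
arm_command(
  rows=[
    {"hand": 0,"linear": [0,0,0],"yaw": 0},
    {"hand": 0,"linear": [0,0,0],"yaw": 0},
    {"hand": 0,"linear": [0,0,0],"yaw": 0},
  ],
)

```text
time: 8.35
tcp_pos: [0.5327, 0.4234, 0.174]
ee_rot: [-0.001, 0.766, 0.643, 0.003]
wrist_force: [-5.0, 0.7, 16.9]
width: 0.001
finger_force: 8.8
```

Emit:
arm_command(
  rows=[
    {"hand": 0,"linear": [0,0,0],"yaw": 0},
    {"hand": 0,"linear": [0,0,0],"yaw": 0},
    {"hand": 0,"linear": [0,0,0],"yaw": 0},
  ],
)

```text
time: 8.65
tcp_pos: [0.5327, 0.4234, 0.174]
ee_rot: [-0.001, 0.765, 0.643, 0.003]
wrist_force: [-4.5, 1.6, 17.5]
width: -0.001
finger_force: 8.8
```

Force is about 17.7 N with 15 mm of travel, so I expect about 0.14 rad. I'll hold here, then release slowly.

Emit:
arm_command(
  rows=[
    {"hand": 0,"linear": [0,0,0],"yaw": 0},
    {"hand": 0,"linear": [0,0,0],"yaw": 0},
    {"hand": 0,"linear": [0,0,0],"yaw": 0},
    {"hand": 0,"linear": [0,0,0],"yaw": 0},
    {"hand": 0,"linear": [0,0,0],"yaw": 0},
    {"hand": 0,"linear": [0,0,0],"yaw": 0},
    {"hand": 0,"linear": [0,0,0],"yaw": 0},
    {"hand": 0,"linear": [0,0,0],"yaw": 0},
  ],
)

```text
time: 9.45
tcp_pos: [0.5327, 0.4234, 0.174]
ee_rot: [-0.001, 0.766, 0.643, 0.003]
wrist_force: [-5.0, 0.6, 18.3]
width: -0.002
finger_force: 8.8
```

In the tool's units: -12 mm is -0.015, -11 mm is -0.0138.

Emit:
arm_command(
  rows=[
    {"hand": 0,"linear": [0,0,-0.0013],"yaw": 0},
    {"hand": 0,"linear": [0,0,-0.0025],"yaw": 0},
    {"hand": 0,"linear": [0,0,-0.0038],"yaw": 0},
    {"hand": 0,"linear": [0,0,-0.005],"yaw": 0},
    {"hand": 0,"linear": [0,0,-0.0063],"yaw": 0},
    {"hand": 0,"linear": [0,0,-0.0075],"yaw": 0},
    {"hand": 0,"linear": [0,0,-0.0088],"yaw": 0},
    {"hand": 0,"linear": [0,0,-0.01],"yaw": 0},
    {"hand": 0,"linear": [0,0,-0.0113],"yaw": 0},
    {"hand": 0,"linear": [0,0,-0.0125],"yaw": 0},
    {"hand": 0,"linear": [0,0,-0.0138],"yaw": 0},
    {"hand": 0,"linear": [0,0,-0.015],"yaw": 0},
  ],
)

```text
time: 10.65
tcp_pos: [0.5326, 0.4229, 0.1854]
ee_rot: [-0.0, 0.766, 0.643, 0.002]
wrist_force: [-4.3, -0.4, 15.0]
width: 0.004
finger_force: 7.5
```

In the tool's units: -12 mm is -0.015, -11 mm is -0.0138.

Emit:
arm_command(
  rows=[
    {"hand": 0,"linear": [0,0,-0.0013],"yaw": 0},
    {"hand": 0,"linear": [0,0,-0.0025],"yaw": 0},
    {"hand": 0,"linear": [0,0,-0.0038],"yaw": 0},
    {"hand": 0,"linear": [0,0,-0.005],"yaw": 0},
    {"hand": 0,"linear": [0,0,-0.0063],"yaw": 0},
    {"hand": 0,"linear": [0,0,-0.0075],"yaw": 0},
    {"hand": 0,"linear": [0,0,-0.0088],"yaw": 0},
    {"hand": 0,"linear": [0,0,-0.01],"yaw": 0},
    {"hand": 0,"linear": [0,0,-0.0113],"yaw": 0},
    {"hand": 0,"linear": [0,0,-0.0125],"yaw": 0},
    {"hand": 0,"linear": [0,0,-0.0138],"yaw": 0},
    {"hand": 0,"linear": [0,0,-0.015],"yaw": 0},
  ],
)

```text
time: 11.85
tcp_pos: [0.5319, 0.4214, 0.1938]
ee_rot: [0.0, 0.766, 0.643, -0.0]
wrist_force: [-0.6, -0.1, 0.4]
width: -0.003
finger_force: 0.0
```

Released gently. I'll raise clear and read the drag hand.

In the tool's units: -50 mm is -0.0625, -25 mm is -0.0313.

Emit:
arm_command(
  rows=[
    {"hand": 0,"linear": [0,0,-0.0313],"yaw": 0},
    {"hand": 0,"linear": [0,0,-0.0625],"yaw": 0},
    {"hand": 0,"linear": [0,0,-0.0625],"yaw": 0},
    {"hand": 0,"linear": [0,0,-0.0625],"yaw": 0},
  ],
)

```text
time: 12.25
tcp_pos: [0.5323, 0.4217, 0.2444]
ee_rot: [0.0, 0.766, 0.643, 0.001]
wrist_force: [0.4, -0.4, -0.0]
width: -0.0
finger_force: 0.0
```

Run:
```python
from h import *
a=cap('top');b=cap('side')
f=lambda c,x0,y0,x1,y1,s:cv2.resize(c['img'][y0:y1,x0:x1],None,fx=s,fy=s,interpolation=cv2.INTER_CUBIC)
C=np.zeros((520,800,3),np.uint8);C[:400,:480]=f(a,150,195,210,245,8);C[:,490:790]=f(b,230,130,260,182,10)
cv2.imwrite('pics/c3.png',C[...,::-1])
# expected tip pixel for several deflections (pivot from roller, stand yaw -9.5deg)
yd=np.array([np.sin(np.radians(9.5)),np.cos(np.radians(9.5)),0])
p=np.array([.5325,.4218,0])-.1066*yd
# x offset of the hand from the top view, tip near crop px -> print projections for lateral offsets
for off in(-.01,0,.01):
  for d in(0,.14,.3,.5):
    X=p+off*np.array([yd[1],-yd[0],0])-.117*np.cos(d-.25)*yd+[0,0,.12+.117*np.sin(d-.25)]
    print(off,d,proj(a,X).round(1),proj(b,X).round(1))
go(.481,-.211,.245,74.7)
```

```text
-0.01 0 [199.5 221.4] [238.  167.8]
-0.01 0.14 [199.8 221.7] [237.6 164.4]
-0.01 0.3 [199.3 221.8] [237.4 160. ]
-0.01 0.5 [197.4 221.8] [237.4 153.9]
0 0 [200.  218.5] [240.7 168.2]
0 0.14 [200.3 218.7] [240.3 164.8]
0 0.3 [199.9 218.8] [240.1 160.4]
0 0.5 [198.  218.7] [240.2 154.3]
0.01 0 [200.6 215.6] [243.3 168.6]
0.01 0.14 [200.9 215.8] [243.  165.2]
0.01 0.3 [200.5 215.8] [242.8 160.8]
0.01 0.5 [198.6 215.7] [242.9 154.6]
lin [-631.4   59.6   -1.6] yaw 5.3 curang 80.0 tcp [0.5315 0.4212 0.2428] F [-0.73 -0.54 -0.05] q [ 0.56  0.57  0.19  1.19 -0.    2.31] t 12.35
```

View pics/c3.png

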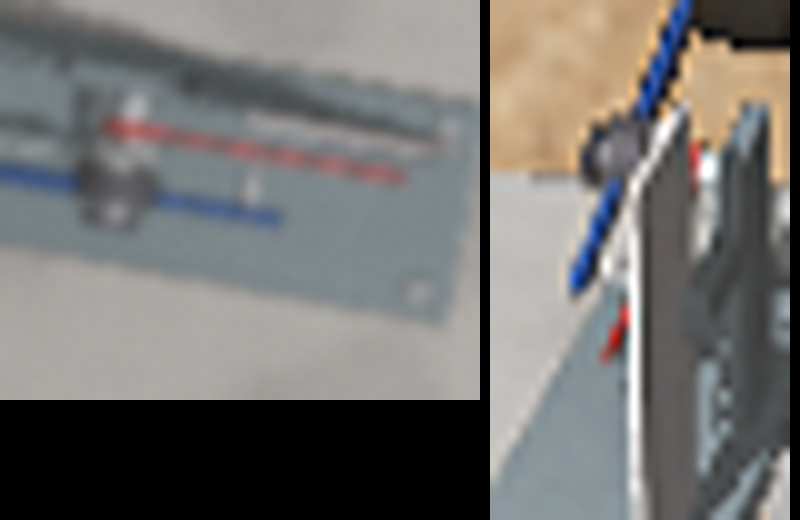

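The side crop puts the red tip at about (241.5,165.7). It was near 168 before pressing, and 0.30 rad would put it at 160.5. That reads about 0.13 rad, which agrees with the travel, so the field is green. Next I'll fetch the green tile.

In the tool's units: -550 mm is -0.6875, 52 mm is 0.065, 5.3 degrees is 0.0147.

Emit:
arm_command(
  rows=[
    {"hand": 70,"linear": [-0.6875,0.065,0],"yaw": 0.0147},
    {"hand": 70,"linear": [-0.6875,0.065,0],"yaw": 0.0147},
    {"hand": 70,"linear": [-0.6875,0.065,0],"yaw": 0.0147},
    {"hand": 70,"linear": [-0.6875,0.065,0],"yaw": 0.0147},
    {"hand": 70,"linear": [-0.6875,0.065,0],"yaw": 0.0147},
    {"hand": 70,"linear": [-0.6875,0.065,0],"yaw": 0.0147},
    {"hand": 70,"linear": [-0.6875,0.065,0],"yaw": 0.0147},
    {"hand": 70,"linear": [-0.6875,0.065,0],"yaw": 0.0147},
    {"hand": 70,"linear": [-0.6875,0.065,0],"yaw": 0.0147},
    {"hand": 70,"linear": [-0.6875,0.065,0],"yaw": 0.0147},
    {"hand": 70,"linear": [-0.6875,0.065,0],"yaw": 0.0147},
    {"hand": 70,"linear": [-0.6875,0.065,0],"yaw": 0.0147},
  ],
)

```text
time: 13.55
tcp_pos: [0.4872, -0.1342, 0.2429]
ee_rot: [0.0, 0.797, 0.604, -0.001]
wrist_force: [0.3, 0.7, 0.2]
width: 0.817
finger_force: 0.0
```

```bash
python3 -c "
from h import *
go(.481,-.211,.10,74.7)"
```

```text
lin [-75.3  15.  143. ] yaw -0.4 curang 74.3 tcp [ 0.4872 -0.1342  0.2429] F [0.35 0.68 0.19] q [-0.41  0.25 -0.31  1.02 -0.    1.43] t 13.55
```

In the tool's units: 175 mm is 0.2188, 120 mm is 0.15.

Emit:
arm_command(
  rows=[
    {"hand": 70,"linear": [-0.05,0.01,0],"yaw": 0},
    {"hand": 70,"linear": [-0.0938,0.0188,0.0375],"yaw": 0},
    {"hand": 70,"linear": [-0.0938,0.0188,0.0938],"yaw": 0},
    {"hand": 70,"linear": [-0.0938,0.0188,0.15],"yaw": 0},
    {"hand": 70,"linear": [-0.0938,0.0188,0.2188],"yaw": 0},
    {"hand": 70,"linear": [-0.0938,0.0188,0.2188],"yaw": 0},
    {"hand": 70,"linear": [-0.0938,0.0188,0.2188],"yaw": 0},
    {"hand": 70,"linear": [-0.0938,0.0188,0.2188],"yaw": 0},
  ],
)

```text
time: 14.35
tcp_pos: [0.4843, -0.2058, 0.0708]
ee_rot: [0.001, 0.794, 0.607, 0.001]
wrist_force: [0.3, 1.2, -0.0]
width: 0.817
finger_force: 0.0
```

Run:
```python
from h import *
go(.481,-.211,.0115,74.7)
a=cap('top');b=cap('side')
f=lambda c,x0,y0,x1,y1,s:cv2.resize(c['img'][y0:y1,x0:x1],None,fx=s,fy=s,interpolation=cv2.INTER_CUBIC)
C=np.zeros((400,800,3),np.uint8);C[:,:400]=f(a,285,185,365,265,5);C[:,400:]=f(b,170,200,250,280,5)
cv2.imwrite('pics/c4.png',C[...,::-1])
```

```text
lin [-5.8 -1.9 59.3] yaw 0.1 curang 74.8 tcp [ 0.4843 -0.2058  0.0708] F [ 0.3   1.24 -0.02] q [-0.54  0.47 -0.48  0.62  0.    1.29] t 14.35
```

View pics/c4.png

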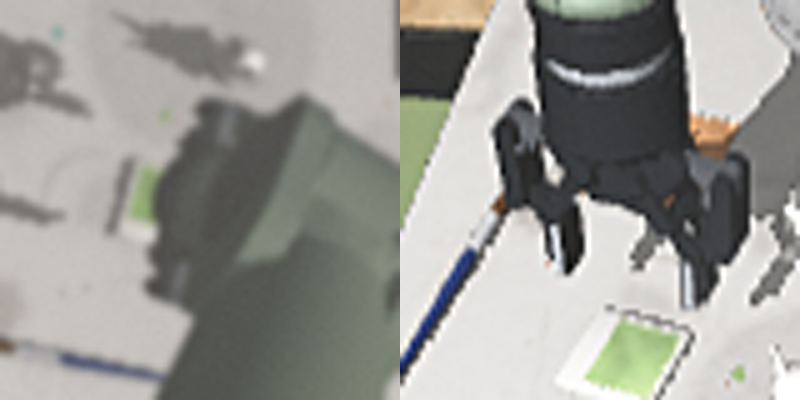

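The green tile is below and slightly −x of the gripper, with a wide white margin on its −x edge. I'll measure the whole tile, not only the glaze.

Run:
```python
from h import *
b=cap('side')
g=b['img'].astype(int);hs=cv2.cvtColor(b['img'],cv2.COLOR_RGB2HSV)
m=((g.min(2)>232)|((hs[...,0]>30)&(hs[...,0]<60)&(hs[...,1]>45))).astype(np.uint8)
k=np.zeros_like(m);k[255:290,192:236]=m[255:290,192:236]
ct=max(cv2.findContours(k,cv2.RETR_EXTERNAL,cv2.CHAIN_APPROX_NONE)[0],key=cv2.contourArea)
P=np.array([onz(b,u,v,.008)[:2] for u,v in ct[:,0]],np.float32);print(cv2.minAreaRect(P),cv2.boundingRect(ct))
for X,Y in((610,308),(692,328),(665,390),(555,382)): print(onz(b,170+(X-400)/5,200+Y/5,.008).round(4))
cv2.imwrite('pics/c5.png',cv2.resize(b['img'][250:295,185:245],None,fx=10,fy=10,interpolation=cv2.INTER_CUBIC)[...,::-1])
```

```text
((0.4740237593650818, -0.2155349850654602), (0.058290015906095505, 0.059089433401823044), 74.30457305908203) (201, 263, 26, 20)
[ 0.4611 -0.1765  0.008 ]
[ 0.5113 -0.1874  0.008 ]
[ 0.5037 -0.2343  0.008 ]
[ 0.4415 -0.2343  0.008 ]
```

View pics/c5.png

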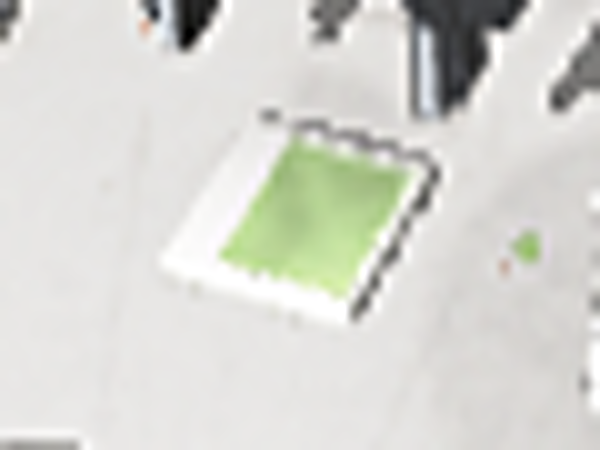

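The full tile, white margins included, measures 58×59 mm, centred at (0.474,−0.2155) at 74.3°. I'll use that for the grasp.

```bash
python3 -c "
from h import *
go(.4745,-.213,.0125,74.4)"
```

```text
lin [-9.1 -8.2 58.8] yaw 0.4 curang 74.8 tcp [ 0.4846 -0.2063  0.0713] F [ 0.12 -0.31  0.17] q [-0.54  0.47 -0.48  0.62  0.    1.29] t 14.5
```

In the tool's units: 54 mm is 0.0675, 50 mm is 0.0625.

Emit:
arm_command(
  rows=[
    {"hand": 78,"linear": [-0.0113,-0.01,0.0125],"yaw": 0},
    {"hand": 78,"linear": [-0.0113,-0.01,0.0313],"yaw": 0},
    {"hand": 78,"linear": [-0.0113,-0.01,0.05],"yaw": 0},
    {"hand": 78,"linear": [-0.0113,-0.01,0.0625],"yaw": 0},
    {"hand": 78,"linear": [-0.0113,-0.01,0.0675],"yaw": 0},
    {"hand": 78,"linear": [-0.0113,-0.01,0.0675],"yaw": 0},
    {"hand": 78,"linear": [-0.0113,-0.01,0.0675],"yaw": 0},
    {"hand": 78,"linear": [-0.0113,-0.01,0.0675],"yaw": 0},
  ],
)

```text
time: 15.3
tcp_pos: [0.4733, -0.2124, 0.0157]
ee_rot: [0.001, 0.795, 0.607, 0.0]
wrist_force: [-0.0, 0.4, 0.1]
width: 0.912
finger_force: 0.0
```

Run:
```python
from h import *
go(.4745,-.213,.0125,74.4)
b=cap('side');cv2.imwrite('pics/c6.png',cv2.resize(b['img'][235:295,180:250],None,fx=9,fy=9,interpolation=cv2.INTER_CUBIC)[...,::-1])
```

```text
lin [-0.3  1.3  3.2] yaw 0.4 curang 74.8 tcp [ 0.4733 -0.2124  0.0157] F [-0.02  0.38  0.05] q [-0.56  0.54 -0.54  0.48  0.    1.27] t 15.3
```

View pics/c6.png

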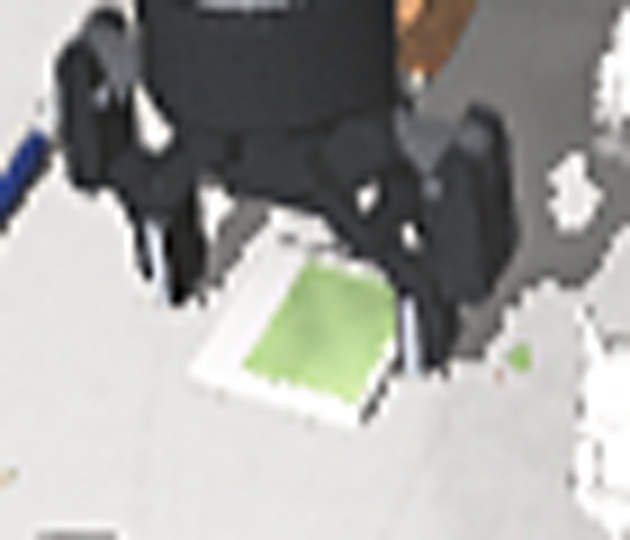

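The fingers straddle the tile: left tip at (175,300), right tip at (425,370), with clear gaps to both edges. I'll lower 3.5 mm and close.

In the tool's units: 3.5 mm is 0.0044, 1 mm is 0.0013.

Emit:
arm_command(
  rows=[
    {"hand": 78,"linear": [0,0.0013,0.0044],"yaw": 0},
    {"hand": 70,"linear": [0,0.0013,0.0044],"yaw": 0},
    {"hand": 64,"linear": [0,0.0013,0.0044],"yaw": 0},
    {"hand": 50,"linear": [0,0.0013,0.0044],"yaw": 0},
    {"hand": 50,"linear": [0,0.0013,0.0044],"yaw": 0},
    {"hand": 50,"linear": [0,0.0013,0.0044],"yaw": 0},
    {"hand": 50,"linear": [0,0.0013,0.0044],"yaw": 0},
    {"hand": 50,"linear": [0,0.0013,0.0044],"yaw": 0},
  ],
  force=30,
)

```text
time: 16.15
tcp_pos: [0.4737, -0.2123, 0.0117]
ee_rot: [0.0, 0.795, 0.607, 0.0]
wrist_force: [-0.6, 1.0, 5.8]
width: 0.665
finger_force: 32.3
```

Gripped at about 57 mm with 32 N. Lifting.

In the tool's units: -60 mm is -0.075, -45 mm is -0.0563.

Emit:
arm_command(
  rows=[
    {"hand": 50,"linear": [0,0,-0.0125],"yaw": 0},
    {"hand": 50,"linear": [0,0,-0.0313],"yaw": 0},
    {"hand": 50,"linear": [0,0,-0.0563],"yaw": 0},
    {"hand": 50,"linear": [0,0,-0.075],"yaw": 0},
    {"hand": 50,"linear": [0,0,-0.075],"yaw": 0},
  ],
)

```text
time: 16.65
tcp_pos: [0.4753, -0.2133, 0.0736]
ee_rot: [0.002, 0.795, 0.607, 0.001]
wrist_force: [0.4, -0.1, -0.7]
width: 0.665
finger_force: 32.3
```

Run:
```python
from h import *
b=cap('side');cv2.imwrite('pics/c7.png',cv2.resize(b['img'][190:290,170:270],None,fx=5,fy=5,interpolation=cv2.INTER_CUBIC)[...,::-1])
go(.4595,-.036,.07,79.4)
```

```text
lin [166.7 -61.1   2.2] yaw -4.7 curang 74.7 tcp [ 0.4746 -0.2129  0.0725] F [-0.31 -0.08 -0.38] q [-0.56  0.46 -0.5   0.62 -0.    1.27] t 16.7
```

View pics/c7.png

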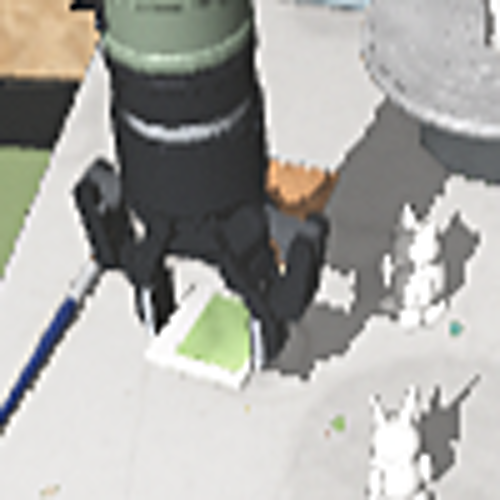

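The tile is held level. Moving over the pad.

In the tool's units: 167 mm is 0.2088, 130 mm is 0.1625, -4.7 degrees is -0.0131.

Emit:
arm_command(
  rows=[
    {"hand": 50,"linear": [0.05,-0.0188,0.0025],"yaw": -0.0056},
    {"hand": 50,"linear": [0.1063,-0.0388,0.0025],"yaw": -0.0131},
    {"hand": 50,"linear": [0.1625,-0.06,0.0025],"yaw": -0.0131},
    {"hand": 50,"linear": [0.2088,-0.0763,0.0025],"yaw": -0.0131},
    {"hand": 50,"linear": [0.2088,-0.0763,0.0025],"yaw": -0.0131},
    {"hand": 50,"linear": [0.2088,-0.0763,0.025],"yaw": -0.0131},
    {"hand": 50,"linear": [0.2088,-0.0763,0.0438],"yaw": -0.0131},
    {"hand": 50,"linear": [0.2088,-0.0763,0.0525],"yaw": -0.0131},
    {"hand": 50,"linear": [0.2088,-0.0763,0.0525],"yaw": -0.0131},
    {"hand": 50,"linear": [0.2088,-0.0763,0.0525],"yaw": -0.0131},
  ],
)

```text
time: 17.7
tcp_pos: [0.4588, -0.0356, 0.0294]
ee_rot: [-0.0, 0.769, 0.639, -0.0]
wrist_force: [-0.2, -0.1, -0.2]
width: 0.668
finger_force: 32.3
```

```bash
python3 -c "
from h import *
go(.4595,-.036,.0162,79.4)"
```

```text
lin [-0.3  0.8 13.2] yaw 0.0 curang 79.4 tcp [ 0.4588 -0.0356  0.0294] F [-0.17 -0.1  -0.22] q [-0.24  0.44 -0.68  0.44 -0.    1.52] t 17.7
```

In the tool's units: 13 mm is 0.0163, 12 mm is 0.015.

Emit:
arm_command(
  rows=[
    {"hand": 50,"linear": [0,0,0.0063],"yaw": 0},
    {"hand": 50,"linear": [0,0,0.0113],"yaw": 0},
    {"hand": 50,"linear": [0,0,0.015],"yaw": 0},
    {"hand": 50,"linear": [0,0,0.0163],"yaw": 0},
    {"hand": 50,"linear": [0,0,0.0163],"yaw": 0},
    {"hand": 50,"linear": [0,0,0.0163],"yaw": 0},
  ],
)

```text
time: 18.3
tcp_pos: [0.4589, -0.0352, 0.0165]
ee_rot: [0.0, 0.769, 0.639, 0.0]
wrist_force: [-0.3, -0.5, -0.4]
width: 0.665
finger_force: 32.3
```

In the tool's units: -150 mm is -0.1875, -110 mm is -0.1375.

Emit:
arm_command(
  rows=[
    {"hand": 57,"linear": [0,0,0.0006],"yaw": 0},
    {"hand": 60,"linear": [0,0,0.0006],"yaw": 0},
    {"hand": 66,"linear": [0,0,0.0006],"yaw": 0},
    {"hand": 72,"linear": [0,0,0],"yaw": 0},
    {"hand": 74,"linear": [0,0,0],"yaw": 0},
    {"hand": 74,"linear": [0,0,-0.0125],"yaw": 0},
    {"hand": 74,"linear": [0,0,-0.0375],"yaw": 0},
    {"hand": 74,"linear": [0,0,-0.0875],"yaw": 0},
    {"hand": 74,"linear": [0,0,-0.1375],"yaw": 0},
    {"hand": 74,"linear": [0,0,-0.1875],"yaw": 0},
    {"hand": 74,"linear": [0,0,-0.1875],"yaw": 0},
  ],
)

```text
time: 19.4
tcp_pos: [0.4623, -0.036, 0.1722]
ee_rot: [0.004, 0.769, 0.639, 0.003]
wrist_force: [0.5, 0.2, 0.3]
width: 0.87
finger_force: 0.0
```

Run:
```python
from h import *
b=cap('side');cv2.imwrite('pics/c8.png',cv2.resize(b['img'][130:290,170:290],None,fx=3.7,fy=3.7,interpolation=cv2.INTER_CUBIC)[...,::-1])
hs=cv2.cvtColor(b['img'],cv2.COLOR_RGB2HSV);m=cv2.inRange(hs,(30,40,80),(60,255,255));m[:205]=0;m[260:]=0;m[:,:195]=0;m[:,250:]=0
ct=max(cv2.findContours(m,cv2.RETR_EXTERNAL,cv2.CHAIN_APPROX_NONE)[0],key=cv2.contourArea)
P=np.array([onz(b,u,v,.012)[:2] for u,v in ct[:,0]],np.float32);print(cv2.minAreaRect(P))
go(.4595,-.036,.2,79.4)
```

```text
((0.46453773975372314, -0.03240232914686203), (0.04906376451253891, 0.03937273845076561), 80.53862762451172)
lin [ -0.6  -1.2 -30.3] yaw 0.1 curang 79.5 tcp [ 0.461  -0.0356  0.1697] F [-0.38 -0.19  0.03] q [-0.24  0.23 -0.53  0.8  -0.    1.52] t 19.45
```

View pics/c8.png

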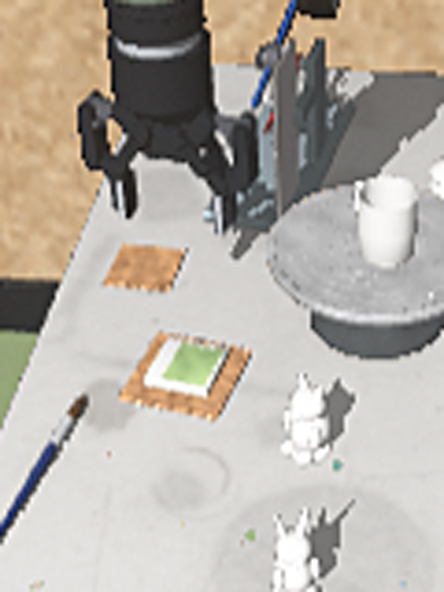

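The green tile is flat in the middle of the largest pad (crop (187,365)), the gripper is clear, and the pottery is standing where it was. I'll let it settle, then hand in.

Emit:
arm_command(
  rows=[
    {"hand": 74,"linear": [0,0,0],"yaw": 0},
    {"hand": 74,"linear": [0,0,0],"yaw": 0},
    {"hand": 74,"linear": [0,0,0],"yaw": 0},
    {"hand": 74,"linear": [0,0,0],"yaw": 0},
  ],
)

```text
time: 19.85
tcp_pos: [0.4581, -0.035, 0.1655]
ee_rot: [-0.001, 0.769, 0.639, -0.001]
wrist_force: [0.7, -0.4, 0.8]
width: 0.865
finger_force: 0.0
```

```bash
python3 -c "
from h import *
print(env.close_job())"
```

```text
the job is handed in; nothing more can be done
None
```

I handed the job in at about 20 s with no verdict returned: I held the roller at about 17.7 N for over 1 s and let it up gently, read the drag hand as green (about 0.13 rad), and laid the green tile flat on the middle of the largest cork pad.

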